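# Fit the tube carousel on its keyed drive spindle

## Robot

A 6-joint arm with a two-finger parallel gripper is mounted at the origin on a cart in front of the work surface, level with it; the furniture and walls round the work are solid. World frame = base frame: x ahead of the robot, y to its left, z up, the work surface at z = 0. Lengths are in m, angles in rad, forces in N, time in s.
With the tool pointing down it reaches from about 0.225 to 0.725 m from the base axis. Payload 3.1 kg.
Tool frame: the origin (TCP) lies midway between the tips of the shut fingers; the grasp point (between the pads) lies 19 mm behind it (r.grip_depth is the distance from the TCP to the grasp point, in m); z points along the fingers, y is the line along which they close (so a half turn about z gives the same grasp; the last joint's range is limited). The gripper opens to 85 mm and grips with 20 to 120 N. Pads are 22 mm wide; open, the fingers measure 114 mm over their backs; the gripper's body (76 mm by 85 mm) begins 54 mm behind the grasp point. The pads swing forward as they close: fully open they stand 13 mm farther back than shut.
Start: joints at [1.146, 0.048, 0.099, 1.622, 0, 1.443], TCP at [0.154, 0.502, 0.231] pointing down, gripper open.
Joint ranges: [-2.91, 2.91], [-0.99, 1.94], [-1.21, 1.42], [-2.12, 2.29], [-1.49, 1.47], [-3.14, 3.14]. Speed limits (rad/s): [2.79, 2.79, 3.14, 3.14, 3.14, 3.14].

## Interface

Orientations are given as a rotation vector (axis times angle).
In Python, from rig import r, cams, nets gives the robot as it stands. The module is installed in compiled form; this text tells all that it offers.
- The arm moves only by the shell command python3 -m handwheel 'ROWS' [OPENING] [FORCE]. ROWS is JSON, a list of rows, each an object of numbers: "x", "y", "z": the shift along the tool's x, y, z in mm; "ax", "ay", "az": the turn, a rotation vector about the tool's x, y, z in degrees. In form: [{"x": .., "y": .., "z": .., "ax": .., "ay": .., "az": ..}, ...]. A call has 1 to 12 rows; each row shifts and turns the commanded pose from where the row before left it, along the tool's axes as they then stand; what a row does not reach is not made up. A row lasts 1/10 s, in which the tool goes at most 50 mm and 8.59 degrees, less where a joint would pass 70% of its speed; a pose out of reach is approached as far as the arm can. A call is refused whole if a number of a shift passes 50 or a number of a turn 8.59, either way. A call with a gripper value outside its range is refused whole. OPENING is the opening, from -1 (shut) to 1 (fully open), so that 0 is half open, set as the call begins (- or left out, the last holds). The fingers move at their own pace and stop on an object; FORCE is the grip in N (left out, the last holds). Time passes only in rows, so rows that do not move let the fingers close. It gives the time, the measured TCP pose, the force, the opening and the grip force at its end, in the units of the state.
- r.read_state(): the state, without advancing time (a new reading comes with each control period).
- cams.get_image(name): name is "scene" or "side" or "wrist"; returns the picture (420x560x3 uint8, red, green, blue); there is no depth.
- cams.camera_model(name): a dict with "camera_matrix" (3x3 intrinsics, pixels), "R" (3x3) and "t" (3): a world point X has camera coordinates R X + t; the wrist camera has in their place "mount" (4x4, takes a point from camera to tool coordinates, whose origin is the TCP and whose axes are the flange's). Camera axes: x right, y down, z forward; pixel columns grow to the right and rows downward; lengths in m; the calibration is good to about 2 mm. A picture is of the moment at which its call begins: read the wrist's pose just before it. camera_model takes no time and is no camera call.
- r.job_done(): hands the job in; it is judged then, once.
Trained networks look in the newest picture that a camera, given by its name, has taken for a name from the list of things; names that differ only in an ending like _2 or _b are one class to them, and where a whole thing is asked for, a point or a joint stands for the part that bears it (a point fixed in the world has none). Each returns a list of dicts, best first, with "score" (0 to 1); they miss things now and then, are a little off and sometimes report something else, mostly with a low value. They report only what shows in the picture. A call takes as long as a camera call. They do not tell look-alikes from the thing itself.
- nets.outline_of(target, camera): "region" (420x560 bool, what is visible of it) and "position" ([column, row] in pixels, amid what is visible of it).
The state is a dict: "time_s": time; "joint_positions": joint angles; "qvel": joint speeds; "joint_torque": joint torques, N m; "ee_pos": TCP position; "orientation": TCP orientation; "wrist_force": force on the tool from outside, world axes, zero at the start; "wrist_torque": the same for the moment, N m; "width": opening from 0.0 (shut) to 1.0 (fully open); "grasp_force": force on a finger pad.
Only numpy, scipy, OpenCV 4.12 (cv2) and the standard library are available. Lean on these libraries where they do the work, as an engineer would, in place of code of your own. Each camera call takes 0.05 s, during which the arm holds its last target. There are 200 camera calls.

## Task

Pick up the tube carousel by its square hub, put it the right way up on the drive's spindle, turn it under light downward pressure until its keyway finds the key, and lower it, still held, fully home on the drive; then let go. Be gentle: do not force it, twist it hard or let it fall, and leave the beaker, the amber bottle and the petri dish where they stand.

Things in the scene. Friction and masses are not known exactly. Their poses are not given: they have to be found in the camera images.
- carousel_hub (a point): Tube carousel, loose aluminium spider, 123 mm across, 0.2 to 0.45 kg, flat on the worktop. Point: centre of its square hub (38 x 38 mm, 50 mm high, the place to grip), 25 mm above its underside; z = hub axis, up; x, y square to the hub's faces. The six arms and white tube collars around reach only 10 mm above the underside.
- keyway_foot (a point): Lower mouth of the carousel's keyway: on its underside, 13 mm from the hub axis on the hub's -x side; same axes as carousel_hub. A 22.4 mm round bore runs right through the hub; the one keyway in it, 8 mm wide, reaches 16 mm from the axis and runs the whole 50 mm. The arm on this side ends in a dark solid disc instead of a white collar.
- drive_seat (a point): Drive: round white housing, 120 mm diameter, 50 mm high, fixed. Point: on the spindle axis, 60 mm above the worktop, on the steel collar (37 mm diameter) where the hub's underside rests when home; z up, -x points to the front mark (small raised grey bar on the housing's top). Contact of carousel and drive stays under 40 N; pressing with 4 to 8 N is plenty.
- spindle_tip (a point): Top of the drive's upright steel spindle (20 mm diameter, tip chamfered), 48 mm above drive_seat on its axis; axes as drive_seat. A key, 6 mm wide, stands out to 13.5 mm from the axis on the lower 20 mm of the spindle: a hub slips over the plain upper 28 mm, then rests on the key, 20 mm short of home, until turned right (free about 5 degrees either way).
- drive: The drive as a whole; origin on the spindle axis at worktop level, axes as drive_seat. The key's direction is not measured: it lies anywhere within 75 degrees either side of the front mark (-x) and must be found by feel. A brake holds the spindle up to 1.5 N m. Microscopes stand 0.33 to 0.58 m ahead of the robot at y = 0.1 and y = -0.57; pass them on the near side.
- beaker: Glass beaker, loose, 69 x 74 mm and 75 mm high; origin at the centre of its underside. To be left alone.
- amber: Brown bottle with white cap, loose, 45 mm in diameter, 91 mm high; origin at the centre of its underside. To be left alone.
- dish: Petri dish, loose, 101 mm in diameter, 16 mm high; origin at the centre of its underside. To be left alone.
Not all that is in view belongs to the job. Of the things that look like the drive, the middle-sized one is meant.

How it is judged:
At the end, for the whole second after the job is handed in: The carousel is on the spindle, upright within 3 degrees and centred within 4 mm, its keyway over the key and its underside within 3 mm of the drive's seat, released and at rest (z of carousel_hub in the frame of drive_seat below 0.028 m and horizontal distance between carousel_hub and drive_seat below 0.004 m and angle between carousel_hub's own z axis and vertical below 0.05 rad and linear speed of carousel below 0.02 m/s); the robot touches nothing.
It fails at once if the carousel is pressed, twisted or dropped on the drive or its spindle with more than 40 N (contact force between carousel and drive above 40 N).
It fails at once if the beaker is moved by more than 20 mm (distance of beaker from where it was at the start of the episode above 0.02 m).
It fails at once if the amber bottle is moved by more than 20 mm (distance of amber from where it was at the start of the episode above 0.02 m).
It fails at once if the petri dish is moved by more than 20 mm (distance of dish from where it was at the start of the episode above 0.02 m).
It also fails if it takes over 72 s, if anything falls off the work surface, if the arm or the gripper's body presses on something with over 40 N, if the wrist force passes 120 N, or if a joint passes its speed limit or range.

## Working session

There is one attempt and no reset: what is moved stays moved. The work goes in short steps, Python scripts to look and compute and a shell command to move; the robot and the scene stay as the last step left them, time stands still between calls to the robot, and variables do not carry over. Pictures are saved under pics/ and viewed, at most 10 in all, crops included, and the job is handed in when it is done.

```bash
mkdir -p pics
cat > h.py <<'E'
import numpy as np, cv2
from rig import r,cams,nets
from scipy.spatial.transform import Rotation as Ro
def snap(c,f):
    im=cams.get_image(c); cv2.imwrite('pics/'+f,im[:,:,::-1]); return im
def model(c,s=None):
    m=cams.camera_model(c); K=np.array(m['camera_matrix'])
    if 'mount' in m:
        s=s or r.read_state(); M=np.array(m['mount']); T=np.eye(4); T[:3,:3]=Ro.from_rotvec(s['orientation']).as_matrix(); T[:3,3]=s['ee_pos']
        W=np.linalg.inv(T@M); return K,W[:3,:3],W[:3,3]
    return K,np.array(m['R']),np.array(m['t'])
def ray(c,uv,z,s=None):
    K,R,t=model(c,s); d=R.T@np.linalg.inv(K)@np.array([uv[0],uv[1],1.]); o=-R.T@t
    return o+d*(z-o[2])/d[2]
def proj(c,X,s=None):
    K,R,t=model(c,s); p=K@(R@np.array(X)+t); return p[:2]/p[2]
E
python3 - <<'E'
from h import *
s=r.read_state(); print(s)
a=snap('scene','s0.png'); b=snap('side','d0.png'); 
cv2.imwrite('pics/w0.png',cams.get_image('wrist')[:,:,::-1])
for c in ['scene','side']:
  for n,z in [('carousel_hub',.02),('drive',.05),('beaker',.04),('amber',.05),('dish',.01)]:
    for o in nets.outline_of(n,c)[:3]:
      print(c,n,round(o['score'],2),np.round(o['position']),o['region'].sum(),np.round(ray(c,o['position'],z),3))
E
```

```text
{'time_s': 0.0, 'joint_positions': array([ 1.14619402e+00,  4.87222014e-02,  9.75673357e-02,  1.62199267e+00,
       -2.92987531e-05,  1.44298238e+00]), 'qvel': array([ 0.00032349, -0.00070064, -0.00077964,  0.00071758,  0.00045792,
        0.00114261]), 'joint_torque': array([-9.78150856e-04, -3.38782275e+01,  3.20015359e+01,  2.02474790e-02,
       -2.64785413e-04,  5.94340662e-06]), 'ee_pos': array([0.15330723, 0.5014698 , 0.23011672]), 'orientation': array([-0.46439397, -3.10645757,  0.00356513]), 'wrist_force': array([-0.3644783 ,  0.0515343 ,  0.36883313]), 'wrist_torque': array([ 0.01867427,  0.03675493, -0.05946976]), 'grasp_force': 0.0, 'width': 1.0016008681718351}
scene carousel_hub 0.67 [365. 280.] 1149 [ 0.449 -0.328  0.02 ]
scene drive 0.98 [302. 225.] 1639 [ 0.506 -0.124  0.05 ]
scene drive 0.85 [162. 179.] 2100 [0.462 0.307 0.05 ]
scene beaker 0.86 [292. 179.] 730 [0.674 0.012 0.04 ]
scene amber 0.92 [433. 247.] 636 [ 0.61  -0.429  0.05 ]
scene dish 0.55 [364. 230.] 931 [ 0.62  -0.245  0.01 ]
side carousel_hub 0.74 [349. 289.] 962 [ 0.454 -0.321  0.02 ]
side carousel_hub 0.28 [413. 256.] 421 [ 0.649 -0.425  0.02 ]
side drive 0.9 [163. 191.] 1742 [0.469 0.311 0.05 ]
side drive 0.8 [293. 239.] 1394 [ 0.506 -0.126  0.05 ]
side drive 0.8 [241. 268.] 933 [ 0.346 -0.065  0.05 ]
side beaker 0.71 [278. 191.] 578 [0.667 0.02  0.04 ]
side amber 0.66 [411. 257.] 537 [ 0.614 -0.424  0.05 ]
side dish 0.59 [350. 240.] 814 [ 0.622 -0.251  0.01 ]
```

```bash
python3 -c "
import cv2
a=cv2.imread('pics/s0.png')[120:350,90:480]; cv2.imwrite('pics/c1.png',cv2.resize(a,None,fx=2,fy=2,interpolation=cv2.INTER_CUBIC))"
```

```text
(no output)
```

View pics/c1.png

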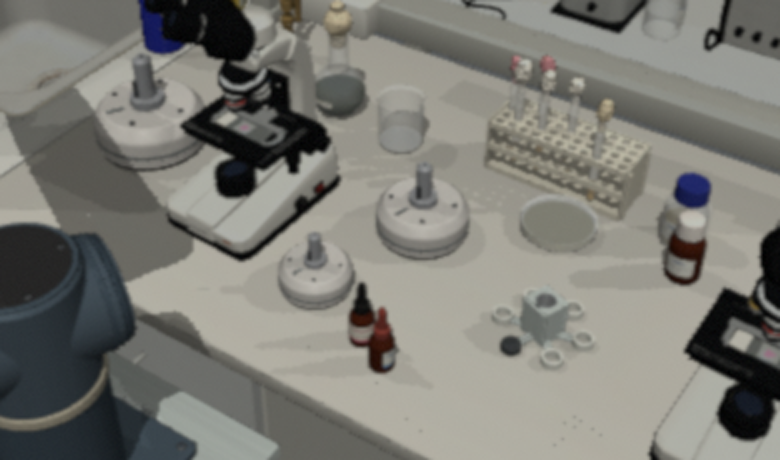

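Run:
```python
from h import *
s=r.read_state(); R=Ro.from_rotvec(s['orientation']).as_matrix(); print(np.round(R,3))
d=ray('scene',(345.5,293),.008); print('disc',d); 
# drive top front mark: pixel approx
for p in [(90+402/2,120+212/2)]: print('mark',ray('scene',p,.052))
print('spindle tip mid', ray('scene',(90+424/2,120+168/2),.108),'left', ray('scene',(90+142/2,120+59/2),.108))
m=cams.camera_model('wrist'); print(np.round(m['mount'],3), np.round(m['camera_matrix'],1))
wp=[np.array(s['ee_pos'])]+[np.array(p) for p in [(.24,.22,.24),(.25,0,.24),(.30,-.2,.24),(.39,-.30,.24)]]
for a,b in zip(wp,wp[1:]): print(b, np.round(R.T@(b-a)*1000))
```

```text
[[-0.956  0.292 -0.   ]
 [ 0.292  0.956  0.   ]
 [ 0.     0.    -1.   ]]
disc [ 0.39784421 -0.30513187  0.008     ]
mark [ 0.48569525 -0.10258646  0.052     ]
spindle tip mid [ 0.51530108 -0.11474038  0.108     ] left [0.5096208  0.34401472 0.108     ]
[[ 0.001 -0.957 -0.29   0.074]
 [ 1.     0.001 -0.    -0.001]
 [ 0.    -0.29   0.957 -0.143]
 [ 0.     0.     0.     1.   ]] [[344.    0.  274.7]
 [  0.  344.  208.2]
 [  0.    0.    1. ]]
[0.24 0.22 0.24] [-165. -244.   -9.]
[0.25 0.   0.24] [ -74. -207.   -0.]
[ 0.3  -0.2   0.24] [-106. -177.   -0.]
[ 0.39 -0.3   0.24] [-115.  -69.   -0.]
```

```bash
python3 -m handwheel '[{"x":-18,"y":-27},{"x":-21,"y":-31},{"x":-21,"y":-31},{"x":-21,"y":-31},{"x":-21,"y":-31},{"x":-21,"y":-31},{"x":-21,"y":-31},{"x":-21,"y":-31,"z":-9},{"x":-12,"y":-34},{"x":-12,"y":-34},{"x":-12,"y":-34},{"x":-12,"y":-34}]' 1; python3 -m handwheel '[{"x":-12,"y":-34},{"x":-14,"y":-37},{"x":-17,"y":-30},{"x":-17,"y":-30},{"x":-17,"y":-30},{"x":-17,"y":-30},{"x":-17,"y":-30},{"x":-21,"y":-27},{"x":-25,"y":-20},{"x":-25,"y":-18},{"x":-25,"y":-14},{"x":-20,"y":-8}]'
python3 - <<'E'
from h import *
s=r.read_state(); print(s['ee_pos'],s['joint_positions'],s['orientation'])
snap('wrist','w1.png')
for n in ['carousel_hub','keyway_foot']:
  for o in nets.outline_of(n,'wrist')[:2]: print(n,o['score'],o['position'],ray('wrist',o['position'],.01,s))
E
```

```text
[0.15356829 0.50204338 0.2313352 ] [1.14616026e+00 4.79991730e-02 9.92462364e-02 1.62201303e+00
 2.14248122e-05 1.44298169e+00] [-4.64534505e-01 -3.10704596e+00 -5.50555622e-05]schema error: expected keys x, y, z, ax, ay, az
schema error: expected keys x, y, z, ax, ay, az
```

View pics/w1.png

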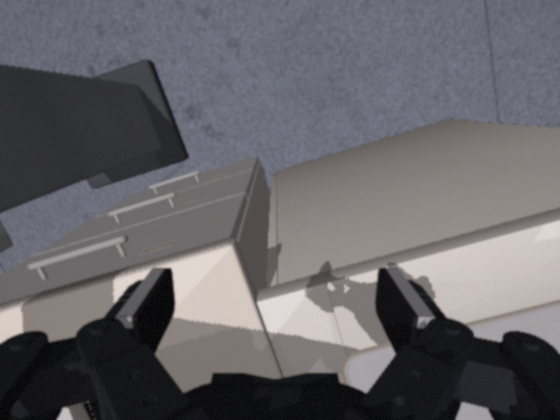

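```bash
python3 -m handwheel '[{"x":-18,"y":-27,"z":0,"ax":0,"ay":0,"az":0},{"x":-21,"y":-31,"z":0,"ax":0,"ay":0,"az":0},{"x":-21,"y":-31,"z":0,"ax":0,"ay":0,"az":0},{"x":-21,"y":-31,"z":0,"ax":0,"ay":0,"az":0},{"x":-21,"y":-31,"z":0,"ax":0,"ay":0,"az":0},{"x":-21,"y":-31,"z":0,"ax":0,"ay":0,"az":0},{"x":-21,"y":-31,"z":0,"ax":0,"ay":0,"az":0},{"x":-21,"y":-31,"z":-9,"ax":0,"ay":0,"az":0},{"x":-12,"y":-34,"z":0,"ax":0,"ay":0,"az":0},{"x":-12,"y":-34,"z":0,"ax":0,"ay":0,"az":0},{"x":-12,"y":-34,"z":0,"ax":0,"ay":0,"az":0},{"x":-12,"y":-34,"z":0,"ax":0,"ay":0,"az":0}]' 1
```

```text
time_s: 2.0
ee_pos: [0.246, 0.0751, 0.2406]
orientation: [0.463, 3.106, 0.0]
wrist_force: [0.6, -0.1, -0.1]
width: 1.001
grasp_force: 0.0
```

```bash
python3 -m handwheel '[{"x":-12,"y":-34,"z":0,"ax":0,"ay":0,"az":0},{"x":-14,"y":-37,"z":0,"ax":0,"ay":0,"az":0},{"x":-17,"y":-30,"z":0,"ax":0,"ay":0,"az":0},{"x":-17,"y":-30,"z":0,"ax":0,"ay":0,"az":0},{"x":-17,"y":-30,"z":0,"ax":0,"ay":0,"az":0},{"x":-17,"y":-30,"z":0,"ax":0,"ay":0,"az":0},{"x":-17,"y":-30,"z":0,"ax":0,"ay":0,"az":0},{"x":-21,"y":-27,"z":0,"ax":0,"ay":0,"az":0},{"x":-25,"y":-20,"z":0,"ax":0,"ay":0,"az":0},{"x":-25,"y":-18,"z":0,"ax":0,"ay":0,"az":0},{"x":-25,"y":-14,"z":0,"ax":0,"ay":0,"az":0},{"x":-20,"y":-8,"z":0,"ax":0,"ay":0,"az":0}]'
python3 - <<'E'
from h import *
s=r.read_state(); print(s['ee_pos'],s['joint_positions'],s['orientation'])
snap('wrist','w2.png')
for n in ['carousel_hub','keyway_foot']:
  for o in nets.outline_of(n,'wrist')[:2]: print(n,o['score'],o['position'],ray('wrist',o['position'],.01,s))
E
```

```text
time_s: 3.2
ee_pos: [0.3738, -0.2861, 0.24]
orientation: [-0.466, -3.107, 0.0]
wrist_force: [-0.8, 0.3, 0.7]
width: 1.002
grasp_force: 0.0
[ 0.37382354 -0.28614337  0.23996651] [-7.95772924e-01 -9.04603465e-02 -1.97312817e-02  1.64144709e+00
 -1.98621055e-04 -4.97720693e-01] [-4.66439842e-01 -3.10671511e+00  3.23098916e-04]
carousel_hub 0.83 [269.9, 246.6] [ 0.45408026 -0.31753023  0.01      ]
keyway_foot 0.89 [264.8, 241.7] [ 0.44643573 -0.3213841   0.01      ]
```

View pics/w2.png

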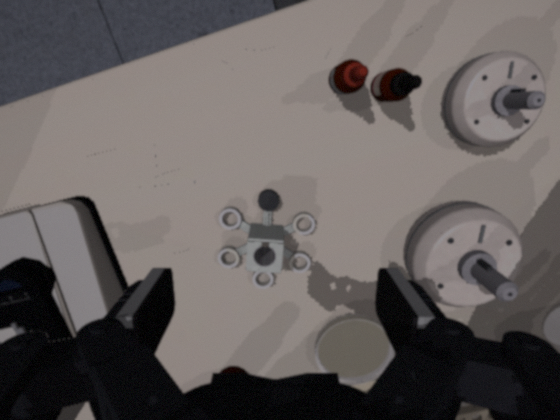

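Run:
```python
from h import *
s=r.read_state()
pts=[(268.5,200),(231,217),(305,224),(230,257),(300,262),(263,280)]
P=np.array([ray('wrist',p,.01,s) for p in pts]); c=P.mean(0); d=P-c
print(np.round(c,4), np.round(np.linalg.norm(d[:,:2],axis=1),4), np.round(np.degrees(np.arctan2(d[:,1],d[:,0]))%360,1))
print('pair centre',(P[0]+P[5])/2,'bore', ray('wrist',(264,256),.05,s))
v=P[0]-P[5]; print('yaw disc',np.degrees(np.arctan2(v[1],v[0])))
t=ray('wrist',(508,293),.108,s); m=ray('wrist',(482,232),.052,s); e=ray('wrist',(475,267),.06,s)
print('tip',t,'mark',m,'collar',e, 'mark yaw',np.degrees(np.arctan2(m[1]-t[1],m[0]-t[0])), 'diam housing')
o=nets.outline_of('drive','wrist')
for q in o: print(q['score'],q['position'],q['region'].sum())
# fit of bore edge: dark ellipse
im=cv2.imread('pics/w2.png'); cv2.imwrite('pics/c2.png',cv2.resize(im[180:300,210:330],None,fx=5,fy=5,interpolation=cv2.INTER_CUBIC))
```

```text
[ 0.4448 -0.3176  0.01  ] [0.0492 0.0494 0.0491 0.0477 0.0482 0.0512] [159.7 217.   97.8 278.7  38.7 338.2]
pair centre [ 0.44541738 -0.3185268   0.01      ] bore [ 0.44529671 -0.31927722  0.05      ]
yaw disc 158.9420638060357
tip [ 0.5192148  -0.11034983  0.108     ] mark [ 0.48413094 -0.09712408  0.052     ] collar [ 0.51645741 -0.11292071  0.06      ] mark yaw 159.34480780284832 diam housing
0.83 [467.1, 253.3] 10164
0.71 [494.6, 97.9] 7934
```

View pics/c2.png

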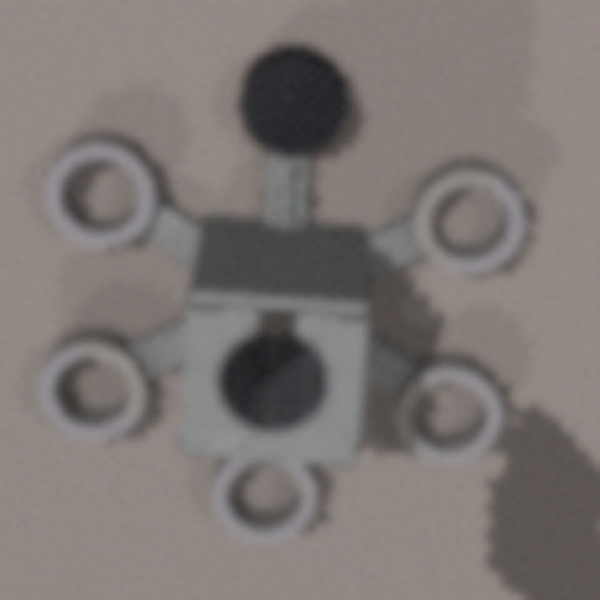

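```bash
python3 -m handwheel '[{"x":-20,"y":-3,"z":10,"ax":0,"ay":0,"az":0},{"x":-29,"y":-4,"z":20,"ax":0,"ay":0,"az":0},{"x":-29,"y":-3.5,"z":30,"ax":0,"ay":0,"az":4},{"x":0,"y":0,"z":30,"ax":0,"ay":0,"az":0},{"x":0,"y":0,"z":20,"ax":0,"ay":0,"az":0},{"x":0,"y":0,"z":0,"ax":0,"ay":0,"az":0}]' 1
python3 - <<'E'
from h import *
s=r.read_state(); print(s['ee_pos']); R=Ro.from_rotvec(s['orientation']).as_matrix();print(R[:2,0],np.degrees(np.arctan2(R[1,0],R[0,0])))
im=snap('wrist','w3.png')
print(proj('wrist',(.4455,-.319,.05),s),proj('wrist',(.4455+.049*np.cos(2.774),-.319+.049*np.sin(2.774),.01),s))
E
```

```text
time_s: 4.0
ee_pos: [0.442, -0.3147, 0.1267]
orientation: [-0.571, -3.082, -0.007]
wrist_force: [0.9, 1.2, -0.2]
width: 1.002
grasp_force: 0.0
[ 0.442006   -0.31474694  0.12670932]
[-0.93367833  0.3580349 ] 159.0198256945997
[271.52382696 226.34814935] [271.83086625 146.70445137]
```

View pics/w3.png

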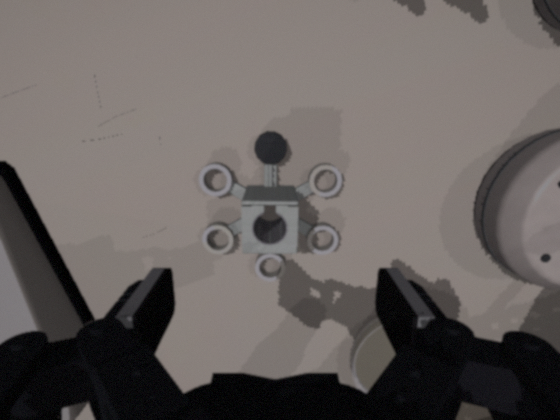

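Run:
```python
from h import *
s=r.read_state(); R=Ro.from_rotvec(s['orientation']).as_matrix()
c=ray('wrist',(270.2,229),.05,s); print(c, s['ee_pos'], np.degrees(Ro.from_matrix(R).as_rotvec()))
b=np.r_[c[:2],.02]; print(np.round(R.T@(b-s['ee_pos'])*1000,1), R[:,2])
```

```text
[ 0.44907896 -0.32212345  0.05      ] [ 0.44305714 -0.31578286  0.12916241] [ -32.74268358 -176.80200595   -0.18581816]
[ -8.3  -3.9 109.1] [-0.00291146  0.00264117 -0.99999227]
```

```bash
python3 -m handwheel '[{"x":-4,"y":-2,"z":20,"ax":0,"ay":0,"az":0},{"x":0,"y":0,"z":25,"ax":0,"ay":0,"az":0},{"x":0,"y":0,"z":20,"ax":0,"ay":0,"az":0},{"x":0,"y":0,"z":0,"ax":0,"ay":0,"az":0},{"x":0,"y":0,"z":0,"ax":0,"ay":0,"az":0}]' 1
python3 - <<'E'
from h import *
s=r.read_state(); R=Ro.from_rotvec(s['orientation']).as_matrix(); print(s['time_s'],s['ee_pos'],s['qvel'].round(3))
im=snap('wrist','w4.png'); cv2.imwrite('pics/c4.png',im[100:420,120:440,::-1])
b=np.array([.4475,-.3205,.02]);print(np.round(R.T@(b-s['ee_pos'])*1000,1))
print(proj('wrist',(.4475,-.3205,.05),s))
E
```

```text
time_s: 4.55
ee_pos: [0.448, -0.3211, 0.0673]
orientation: [0.572, 3.087, -0.002]
wrist_force: [-0.0, -0.3, -0.0]
width: 1.001
grasp_force: 0.0
4.55 [ 0.44801427 -0.32110867  0.06731916] [-0.001 -0.009  0.028 -0.007 -0.001 -0.001]
[ 0.8  0.4 47.3]
[277.0181393  254.90543241]
```

View pics/c4.png

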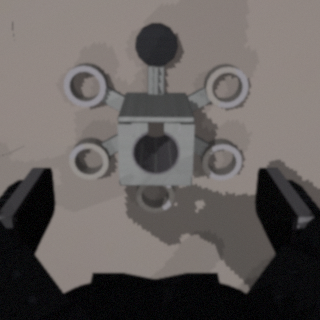

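```bash
python3 -m handwheel '[{"x":0.5,"y":0,"z":15,"ax":0,"ay":0,"az":0},{"x":0.5,"y":0,"z":17,"ax":0,"ay":0,"az":0},{"x":0,"y":0,"z":15,"ax":0,"ay":0,"az":0},{"x":0,"y":0,"z":0,"ax":0,"ay":0,"az":0},{"x":0,"y":0,"z":0,"ax":0,"ay":0,"az":0}]' 1 && python3 -m handwheel '[{"x":0,"y":0,"z":0,"ax":0,"ay":0,"az":0},{"x":0,"y":0,"z":0,"ax":0,"ay":0,"az":0},{"x":0,"y":0,"z":0,"ax":0,"ay":0,"az":0},{"x":0,"y":0,"z":0,"ax":0,"ay":0,"az":0},{"x":0,"y":0,"z":0,"ax":0,"ay":0,"az":0},{"x":0,"y":0,"z":0,"ax":0,"ay":0,"az":0},{"x":0,"y":0,"z":0,"ax":0,"ay":0,"az":0},{"x":0,"y":0,"z":0,"ax":0,"ay":0,"az":0}]' -1 45
```

```text
time_s: 5.1
ee_pos: [0.4464, -0.3201, 0.0179]
orientation: [-0.572, -3.088, -0.001]
wrist_force: [0.3, 0.6, 0.4]
width: 1.0
grasp_force: 0.0
time_s: 5.9
ee_pos: [0.4474, -0.3207, 0.0192]
orientation: [0.572, 3.087, -0.001]
wrist_force: [0.9, 0.9, 4.6]
width: 0.441
grasp_force: 48.6
```

```bash
python3 -m handwheel '[{"x":0,"y":0,"z":-5,"ax":0,"ay":0,"az":0},{"x":0,"y":0,"z":-20,"ax":0,"ay":0,"az":0},{"x":0,"y":0,"z":-35,"ax":0,"ay":0,"az":0},{"x":0,"y":0,"z":-35,"ax":0,"ay":0,"az":0},{"x":0,"y":0,"z":-35,"ax":0,"ay":0,"az":0},{"x":0,"y":15,"z":-30,"ax":0,"ay":0,"az":0},{"x":3,"y":25,"z":-11,"ax":0,"ay":0,"az":0},{"x":3,"y":30,"z":0,"ax":0,"ay":0,"az":0},{"x":2.6,"y":25,"z":0,"ax":0,"ay":0,"az":0},{"x":0,"y":14,"z":0,"ax":0,"ay":0,"az":0},{"x":0,"y":0,"z":0,"ax":0,"ay":0,"az":0},{"x":0,"y":0,"z":0,"ax":0,"ay":0,"az":0}]'
python3 - <<'E'
from h import *
s=r.read_state(); print(s['ee_pos'],s['joint_positions'].round(3),s['orientation'])
snap('wrist','w5.png')
im=snap('scene','s5.png')
print('tip',proj('wrist',(.517,-.113,.108),s),'bore',proj('wrist',(*s['ee_pos'][:2],s['ee_pos'][2]+.031),s))
E
```

```text
time_s: 7.1
ee_pos: [0.4771, -0.2158, 0.1882]
orientation: [-0.572, -3.087, 0.001]
wrist_force: [-0.0, -0.4, -4.4]
width: 0.44
grasp_force: 47.7
[ 0.47713632 -0.21579458  0.1881575 ] [-5.520e-01  4.100e-02  6.000e-03  1.538e+00 -1.000e-03 -1.860e-01] [-5.71816898e-01 -3.08676160e+00  1.02442619e-03]
tip [437.51854787 218.19394122] bore [276.65835827 310.93119754]
```

View pics/w5.png

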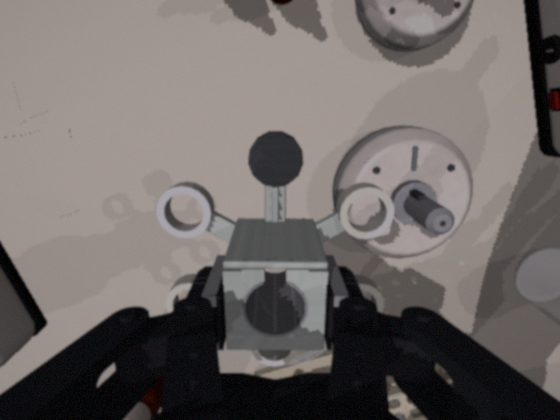

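Run:
```python
from h import *
w=cv2.imread('pics/w5.png'); s=cv2.imread('pics/s5.png')
Z=lambda a,f:cv2.resize(a,None,fx=f,fy=f,interpolation=cv2.INTER_CUBIC)
a=Z(w[185:245,395:475],5); b=Z(w[260:350,215:335],3.3333); c=Z(s[150:270,230:390],5)
out=np.zeros((600,800,3),np.uint8); out[:300,:400]=a; out[:300,400:]=b[:300,:400]; out[300:,:]=c[300:600] if 0 else Z(s[165:240,250:350],1)[0:1,0:1]
out[300:,:400]=Z(s[175:235,270:350],5)[:300]; out[300:,400:]=Z(s[175:235,310:390],5)
cv2.imwrite('pics/c6.png',out)
```

```text
(no output)
```

View pics/c6.png

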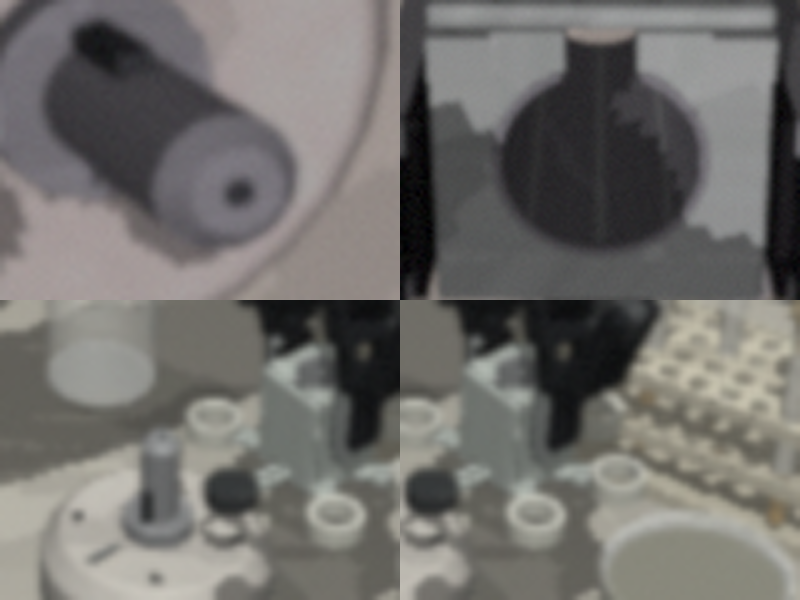

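Run:
```python
from h import *
s=r.read_state(); R=Ro.from_rotvec(s['orientation']).as_matrix()
e=np.array(s['ee_pos']); print(e)
bore=ray('wrist',(275.6,308),e[2]+.031,s); tip=ray('wrist',(442.6,223.2),.108,s)
tips=ray('scene',(270+163/5,175+142/5),.108); 
bs=ray('scene',(270+317/5,175+75/5),e[2]+.031)
print('bore',bore,bs,'tip',tip,tips); print('rel wrist',tip-bore,'rel scene',tips-bs)
print('axis foot proj',proj('wrist',(*tip[:2],.06),s))
for z,p in [(.06,(412.6,191.4)),(.08,(419,197.4)),(.07,(416,194.2))]:
  k=ray('wrist',p,z,s)-tip; print('key',k[:2]*1000,np.degrees(np.arctan2(k[1],k[0])))
k=ray('scene',(299.4,216),.07)-tips; print('key scene',k[:2]*1000,np.degrees(np.arctan2(k[1],k[0])))
m=ray('wrist',(415,157),.052,s)-tip; print('mark',np.degrees(np.arctan2(m[1],m[0])))
# predicted key outer-mid pixels for various yaw
for a in range(90,240,15):
  u=np.radians(a); f=lambda rr,z:proj('wrist',(tip[0]+rr*np.cos(u),tip[1]+rr*np.sin(u),z),s)
  fs=proj('scene',(tips[0]+.0125*np.cos(u),tips[1]+.0125*np.sin(u),.07))
  print(a,((f(.012,.08)-[395,185])*5).round(),((f(.013,.06)-[395,185])*5).round(), ((fs-[270,175])*5+[0,300]).round())
```

```text
[ 0.47723552 -0.21638045  0.18860769]
bore [ 0.47589437 -0.21630077  0.21960769] [ 0.47280055 -0.2165826   0.21960769] tip [ 0.52236118 -0.1110489   0.108     ] [ 0.51818068 -0.11474984  0.108     ]
rel wrist [ 0.04646681  0.10525187 -0.11160769] rel scene [ 0.04538012  0.10183276 -0.11160769]
axis foot proj [415.32988527 203.85909817]
key [-11.06392079   0.54735421] 177.16777269409673
key [-12.38248358  -2.0021117 ] -170.81538959888286
key [-11.7084027   -0.47894501] -177.65755948676525
key scene [-6.16352883  4.10972142] 146.30541362690963
mark 161.3545703552855
90 [230. 104.] [179.  67.] [139. 493.]
105 [223.  86.] [172.  49.] [136. 496.]
120 [210.  72.] [159.  35.] [135. 500.]
135 [194.  61.] [143.  24.] [136. 505.]
150 [175.  56.] [124.  18.] [139. 508.]
165 [154.  55.] [103.  18.] [142. 512.]
180 [134.  60.] [82. 22.] [148. 515.]
195 [114.  69.] [62. 32.] [153. 516.]
210 [97. 83.] [45. 46.] [160. 517.]
225 [ 85. 100.] [33. 63.] [166. 517.]
```

```bash
python3 -m handwheel '[{"x":-1,"y":15,"z":0,"ax":0,"ay":0,"az":0},{"x":-1,"y":25,"z":0,"ax":0,"ay":0,"az":0},{"x":-2,"y":30,"z":0,"ax":0,"ay":0,"az":0},{"x":-1,"y":28,"z":0,"ax":0,"ay":0,"az":0},{"x":-0.9,"y":15.1,"z":0,"ax":0,"ay":0,"az":0},{"x":0,"y":0,"z":12,"ax":0,"ay":0,"az":-6},{"x":0,"y":0,"z":15,"ax":0,"ay":0,"az":-6},{"x":0,"y":0,"z":15,"ax":0,"ay":0,"az":-6},{"x":0,"y":0,"z":5,"ax":0,"ay":0,"az":0},{"x":0,"y":0,"z":0,"ax":0,"ay":0,"az":0},{"x":0,"y":0,"z":0,"ax":0,"ay":0,"az":0}]'
python3 - <<'E'
from h import *
s=r.read_state(); e=s['ee_pos'];R=Ro.from_rotvec(s['orientation']).as_matrix(); print(e,np.degrees(np.arctan2(R[1,0],R[0,0])),R[:,2],s['wrist_force'],s['wrist_torque'])
Z=lambda a,f:cv2.resize(a,None,fx=f,fy=f,interpolation=cv2.INTER_CUBIC)
o=np.zeros((600,800,3),np.uint8)
for i,c in enumerate(['scene','side']):
  im=snap(c,c+'7.png')[:,:,::-1]; p=proj(c,(.521,-.113,.11)).astype(int); print(c,p)
  o[:,400*i:400*i+400]=Z(im[p[1]-60:p[1]+60,p[0]-40:p[0]+40],5)
  K,Rc,t=model(c); print('cam pos',-Rc.T@t)
cv2.imwrite('pics/c7.png',o)
E
```

```text
time_s: 8.3
ee_pos: [0.5241, -0.1124, 0.1429]
orientation: [0.085, 3.14, -0.001]
wrist_force: [1.3, 0.1, -3.8]
width: 0.44
grasp_force: 47.6
[ 0.52406826 -0.11242436  0.14293922] 176.8833935062261 [ 7.37981986e-04 -3.97257720e-04 -9.99999649e-01] [ 1.34870173  0.054023   -3.82779323] [ 0.04644881 -0.0089329   0.00734532]
scene [302 201]
cam pos [-0.4104844  -0.63359512  0.94195309]
side [292 218]
cam pos [-0.21505001 -0.50317183  0.90210486]
```

View pics/c7.png

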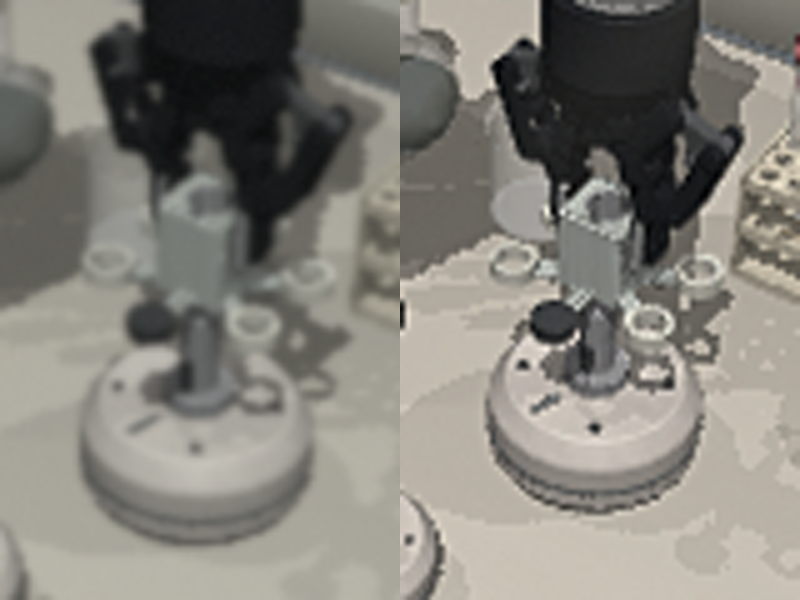

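Run:
```python
from h import *
obs={'scene':((302,201),(205,392),(210,199),0),'side':((292,218),(600,373),(612,206),400)}
e=np.array([.5241,-.1124,.1429]); zt=e[2]+.031
A=[];b=[]
for c,(p,f,t,ox) in obs.items():
  px=lambda q:np.array([p[0]-40+(q[0]-ox)/5,p[1]-60+q[1]/5])
  F=ray(c,px(f),.06); T=ray(c,px(t),zt); print(c,'foot',F,'bore',T,'rel(bore-foot) mm',(T-F)[:2]*1000)
```

```text
scene foot [ 0.51603907 -0.11919086  0.06      ] bore [ 0.52231627 -0.11347365  0.1739    ] rel(bore-foot) mm [6.27720436 5.71720863]
side foot [ 0.51665239 -0.11645932  0.06      ] bore [ 0.52541375 -0.1138062   0.1739    ] rel(bore-foot) mm [8.76135303 2.65311699]
```

```bash
python3 -m handwheel '[{"x":1,"y":0,"z":6,"ax":0,"ay":0,"az":0},{"x":0,"y":0,"z":6,"ax":0,"ay":0,"az":0},{"x":0,"y":0,"z":2,"ax":0,"ay":0,"az":0},{"x":0,"y":0,"z":1,"ax":0,"ay":0,"az":0},{"x":0,"y":0,"z":1,"ax":0,"ay":0,"az":0},{"x":0,"y":0,"z":0,"ax":0,"ay":0,"az":0}]'; python3 -m handwheel '[{"x":0,"y":0,"z":1,"ax":0,"ay":0,"az":0},{"x":0,"y":0,"z":1,"ax":0,"ay":0,"az":0},{"x":0,"y":0,"z":0,"ax":0,"ay":0,"az":0}]'
python3 -c "
from h import *
s=r.read_state();print(s['wrist_force'],s['wrist_torque'],s['ee_pos'])"
```

```text
time_s: 9.0
ee_pos: [0.5228, -0.112, 0.1262]
orientation: [-0.082, -3.14, -0.0]
wrist_force: [0.4, 0.3, -4.6]
width: 0.437
grasp_force: 47.6
time_s: 9.3
ee_pos: [0.5227, -0.112, 0.1242]
orientation: [-0.082, -3.14, -0.0]
wrist_force: [-0.4, 0.6, -3.8]
width: 0.435
grasp_force: 47.6
[-0.40505731  0.63380814 -3.83954858] [-0.04597654 -0.0105088  -0.02087467] [ 0.52270599 -0.11197424  0.12419403]
```

```bash
python3 -m handwheel '[{"x":0,"y":0,"z":1,"ax":0,"ay":0,"az":0},{"x":0,"y":0,"z":1,"ax":0,"ay":0,"az":0},{"x":0,"y":0,"z":0,"ax":0,"ay":0,"az":0}]'; python3 -m handwheel '[{"x":0,"y":0,"z":1,"ax":0,"ay":0,"az":0},{"x":0,"y":0,"z":1,"ax":0,"ay":0,"az":0},{"x":0,"y":0,"z":0,"ax":0,"ay":0,"az":0}]'
python3 -c "
from h import *
s=r.read_state();print(s['wrist_force'],s['wrist_torque'],s['ee_pos'])"
```

```text
time_s: 9.6
ee_pos: [0.523, -0.1117, 0.1224]
orientation: [0.082, 3.14, 0.001]
wrist_force: [0.5, 1.3, -3.7]
width: 0.436
grasp_force: 47.8
time_s: 9.9
ee_pos: [0.5228, -0.1116, 0.1201]
orientation: [-0.082, -3.141, -0.001]
wrist_force: [0.4, 1.9, -4.4]
width: 0.436
grasp_force: 47.7
[ 0.42749248  1.8821556  -4.37362923] [ 0.47923442 -0.14124623  0.00737529] [ 0.52281141 -0.11156191  0.12009983]
```

```bash
python3 -m handwheel '[{"x":0,"y":0.7,"z":1,"ax":0,"ay":0,"az":0},{"x":0,"y":0,"z":1,"ax":0,"ay":0,"az":0},{"x":0,"y":0,"z":1,"ax":0,"ay":0,"az":0},{"x":0,"y":0,"z":0,"ax":0,"ay":0,"az":0}]'; python3 -m handwheel '[{"x":0,"y":0,"z":1.5,"ax":0,"ay":0,"az":0},{"x":0,"y":0,"z":1.5,"ax":0,"ay":0,"az":0},{"x":0,"y":0,"z":1,"ax":0,"ay":0,"az":0},{"x":0,"y":0,"z":0,"ax":0,"ay":0,"az":0}]'
python3 -c "
from h import *
s=r.read_state();print(s['wrist_force'],s['wrist_torque'],s['ee_pos'])"
```

```text
time_s: 10.3
ee_pos: [0.5227, -0.1114, 0.117]
orientation: [-0.083, -3.14, 0.0]
wrist_force: [0.5, 0.8, -4.4]
width: 0.436
grasp_force: 47.7
time_s: 10.7
ee_pos: [0.5227, -0.1114, 0.113]
orientation: [-0.083, -3.14, 0.0]
wrist_force: [0.8, 0.6, -4.7]
width: 0.435
grasp_force: 47.7
[ 0.81784581  0.62065154 -4.73689037] [0.13572058 0.00297333 0.04612396] [ 0.5226691  -0.11137823  0.11296951]
```

```bash
python3 -m handwheel '[{"x":0,"y":0.2,"z":2,"ax":0,"ay":0,"az":0},{"x":0,"y":0,"z":2,"ax":0,"ay":0,"az":0},{"x":0,"y":0,"z":2,"ax":0,"ay":0,"az":0},{"x":0,"y":0,"z":2,"ax":0,"ay":0,"az":0},{"x":0,"y":0,"z":2,"ax":0,"ay":0,"az":0},{"x":0,"y":0,"z":1,"ax":0,"ay":0,"az":0},{"x":0,"y":0,"z":0,"ax":0,"ay":0,"az":0}]'; python3 -m handwheel '[{"x":0,"y":0,"z":1,"ax":0,"ay":0,"az":0},{"x":0,"y":0,"z":1,"ax":0,"ay":0,"az":0},{"x":0,"y":0,"z":1,"ax":0,"ay":0,"az":0},{"x":0,"y":0,"z":0,"ax":0,"ay":0,"az":0}]'
python3 -c "
from h import *
s=r.read_state();print(s['wrist_force'],s['wrist_torque'],s['ee_pos'])"
```

```text
time_s: 11.4
ee_pos: [0.5227, -0.1111, 0.102]
orientation: [-0.082, -3.14, -0.0]
wrist_force: [0.2, 1.0, -4.6]
width: 0.439
grasp_force: 47.7
time_s: 11.8
ee_pos: [0.5227, -0.1111, 0.0991]
orientation: [-0.082, -3.14, -0.0]
wrist_force: [-0.2, -0.1, -3.7]
width: 0.439
grasp_force: 47.7
[-0.2260144  -0.14638968 -3.70015063] [ 0.03581576 -0.05485877 -0.0448581 ] [ 0.52274277 -0.11106977  0.09913911]
```

```bash
python3 -m handwheel '[{"x":0,"y":0,"z":1,"ax":0,"ay":0,"az":0},{"x":0,"y":0,"z":0.5,"ax":0,"ay":0,"az":0},{"x":0,"y":0,"z":0,"ax":0,"ay":0,"az":0}]'
python3 -c "
from h import *
s=r.read_state();print(s['wrist_force'],s['wrist_torque'],s['ee_pos'])"
```

```text
time_s: 12.1
ee_pos: [0.5227, -0.1111, 0.0977]
orientation: [-0.082, -3.14, -0.0]
wrist_force: [0.1, -0.4, -3.4]
width: 0.439
grasp_force: 47.7
[ 0.11587717 -0.39461104 -3.42023712] [-0.04716331 -0.02522163 -0.02245182] [ 0.52274524 -0.11107553  0.09769332]
```

```bash
python3 -m handwheel '[{"x":0,"y":0,"z":1,"ax":0,"ay":0,"az":0},{"x":0,"y":0,"z":0.5,"ax":0,"ay":0,"az":0},{"x":0,"y":0,"z":0,"ax":0,"ay":0,"az":0}]';python3 -m handwheel '[{"x":0,"y":0,"z":0.7,"ax":0,"ay":0,"az":0},{"x":0,"y":0,"z":0.5,"ax":0,"ay":0,"az":0},{"x":0,"y":0,"z":0,"ax":0,"ay":0,"az":0}]'
python3 -c "
from h import *
s=r.read_state();print(s['wrist_force'],s['wrist_torque'],s['ee_pos'])"
```

```text
time_s: 12.4
ee_pos: [0.5227, -0.1111, 0.0962]
orientation: [-0.082, -3.14, -0.0]
wrist_force: [0.5, 0.1, -3.5]
width: 0.433
grasp_force: 47.7
time_s: 12.7
ee_pos: [0.5228, -0.1111, 0.095]
orientation: [-0.082, -3.14, -0.0]
wrist_force: [-0.0, 0.2, -3.8]
width: 0.436
grasp_force: 47.7
[-0.035813    0.22068486 -3.79122742] [ 0.04316546 -0.00914468  0.0270605 ] [ 0.52277021 -0.11107057  0.09498081]
```

The key was visible in the picture, and the keyway has gone straight over it, 4 mm deep with no force. I'll keep lowering.

```bash
python3 -m handwheel '[{"x":0,"y":0,"z":1,"ax":0,"ay":0,"az":0},{"x":0,"y":0,"z":1,"ax":0,"ay":0,"az":0},{"x":0,"y":0,"z":1,"ax":0,"ay":0,"az":0},{"x":0,"y":0,"z":1,"ax":0,"ay":0,"az":0},{"x":0,"y":0,"z":1,"ax":0,"ay":0,"az":0},{"x":0,"y":0,"z":0,"ax":0,"ay":0,"az":0}]';python3 -m handwheel '[{"x":0,"y":0,"z":1,"ax":0,"ay":0,"az":0},{"x":0,"y":0,"z":1,"ax":0,"ay":0,"az":0},{"x":0,"y":0,"z":1,"ax":0,"ay":0,"az":0},{"x":0,"y":0,"z":1,"ax":0,"ay":0,"az":0},{"x":0,"y":0,"z":1,"ax":0,"ay":0,"az":0},{"x":0,"y":0,"z":1,"ax":0,"ay":0,"az":0},{"x":0,"y":0,"z":1,"ax":0,"ay":0,"az":0},{"x":0,"y":0,"z":0,"ax":0,"ay":0,"az":0}]'
python3 -c "
from h import *
s=r.read_state();print(s['wrist_force'],s['wrist_torque'],s['ee_pos'])"
```

```text
time_s: 13.3
ee_pos: [0.5227, -0.1111, 0.0899]
orientation: [-0.082, -3.14, -0.0]
wrist_force: [-0.3, 1.3, -4.2]
width: 0.439
grasp_force: 47.7
time_s: 14.1
ee_pos: [0.5227, -0.111, 0.0829]
orientation: [-0.082, -3.14, -0.0]
wrist_force: [-0.6, 0.5, -4.1]
width: 0.438
grasp_force: 47.7
[-0.60814749  0.46830506 -4.11963013] [-0.01584503 -0.00012179 -0.00647874] [ 0.522708   -0.11102237  0.08289292]
```

```bash
for i in 1; do python3 -m handwheel '[{"x":0,"y":0,"z":1,"ax":0,"ay":0,"az":0},{"x":0,"y":0,"z":1,"ax":0,"ay":0,"az":0},{"x":0,"y":0,"z":0.7,"ax":0,"ay":0,"az":0},{"x":0,"y":0,"z":0,"ax":0,"ay":0,"az":0}]';python3 -m handwheel '[{"x":0,"y":0,"z":0.6,"ax":0,"ay":0,"az":0},{"x":0,"y":0,"z":0.4,"ax":0,"ay":0,"az":0},{"x":0,"y":0,"z":0,"ax":0,"ay":0,"az":0}]';python3 -m handwheel '[{"x":0,"y":0,"z":0.5,"ax":0,"ay":0,"az":0},{"x":0,"y":0,"z":0,"ax":0,"ay":0,"az":0}]';done | egrep 'ee|force'
```

```text
ee_pos: [0.5227, -0.111, 0.0802]
wrist_force: [-0.2, 1.4, -3.8]
grasp_force: 47.7
ee_pos: [0.5228, -0.1111, 0.0793]
wrist_force: [-0.2, 1.0, -4.2]
grasp_force: 47.7
ee_pos: [0.5229, -0.1111, 0.0793]
wrist_force: [-1.0, 0.2, -1.8]
grasp_force: 47.9
```

```bash
python3 -m handwheel '[{"x":0,"y":0,"z":0.6,"ax":0,"ay":0,"az":0},{"x":0,"y":0,"z":0,"ax":0,"ay":0,"az":0}]'; python3 -m handwheel '[{"x":0,"y":0,"z":0,"ax":0,"ay":0,"az":0},{"x":0,"y":0,"z":0,"ax":0,"ay":0,"az":0},{"x":0,"y":0,"z":0,"ax":0,"ay":0,"az":0},{"x":0,"y":0,"z":0,"ax":0,"ay":0,"az":0},{"x":0,"y":0,"z":0,"ax":0,"ay":0,"az":0},{"x":0,"y":0,"z":0,"ax":0,"ay":0,"az":0},{"x":0,"y":0,"z":-10,"ax":0,"ay":0,"az":0},{"x":0,"y":0,"z":-20,"ax":0,"ay":0,"az":0},{"x":0,"y":0,"z":-30,"ax":0,"ay":0,"az":0},{"x":0,"y":0,"z":-40,"ax":0,"ay":0,"az":0},{"x":0,"y":0,"z":-20,"ax":0,"ay":0,"az":0},{"x":0,"y":0,"z":0,"ax":0,"ay":0,"az":0}]' 1
python3 - <<'E'
from h import *
a=snap('scene','s9.png')[150:290,220:400,::-1]; w=snap('wrist','w9.png')[:,:,::-1]
o=np.zeros((420,800,3),np.uint8); o[:,:400]=cv2.resize(a,(400,311)).repeat(1,0)[:0].sum() if 0 else 0
o[:311,:400]=cv2.resize(a,(400,311)); o[:300,400:]=cv2.resize(w,(400,300)); cv2.imwrite('pics/c9.png',o)
E
```

```text
time_s: 15.2
ee_pos: [0.5229, -0.1111, 0.0792]
orientation: [0.082, 3.14, -0.0]
wrist_force: [-3.1, 0.5, 2.7]
width: 0.439
grasp_force: 48.4
time_s: 16.4
ee_pos: [0.5254, -0.112, 0.2038]
orientation: [0.082, 3.132, -0.005]
wrist_force: [0.7, -0.2, 0.5]
width: 0.996
grasp_force: 0.0
```

View pics/c9.png

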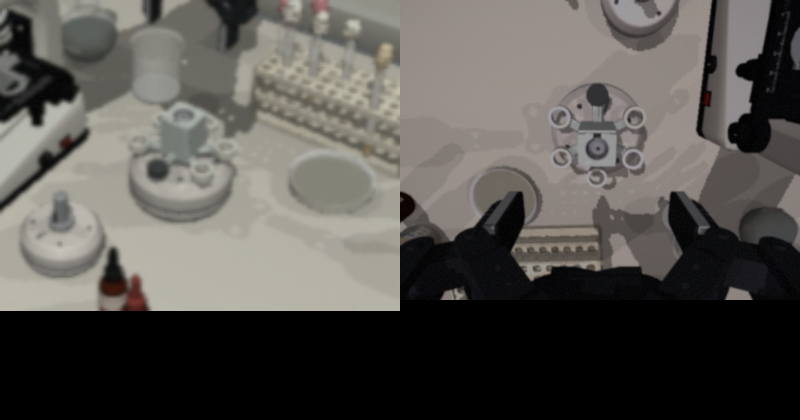

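The carousel sits level and home on the middle drive: in the left view the hub is at about (183,135), and in the right view the spindle shows inside the bore at about (597,150). The gripper is clear.

```bash
python3 -c "
from rig import r
print(r.job_done())"
```

```text
the job is handed in; nothing more can be done
None
```

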